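# Shift the beam selector lever through its staggered gate

### The job

The lever of the sloping beam selector stands in the near row of its gate, by the red dot. Shift it to the far row in gate order (up the panel through the gap in the near brass bar, across, up through the gap in the far brass bar), then slide it to the left, as its operator sees it, along the far row until it is fully home against the end stop by the green dot, and let go. The bars are set differently every time, so feel for the gaps, and leave the bottle, the tube and the torch where they are.

Things in the scene. Friction and masses are not known exactly. Their poses are not given: they have to be found in the camera images.
- console: the beam selector, a fixed grey desk console 147 x 190 x 288 mm with a white panel that slopes up away from its operator at 35 degrees. Origin: centre of its underside; x away from the operator, y to the operator's left, z up. Panel directions in this frame: u (up the slope) = (0.819, 0, 0.574), v (left) = (0, 1, 0), n (out of the panel) = (-0.574, 0, 0.819)
- guard_bar (a point): middle of the front cross bar of the steel guard rail (12 mm tube), (12, 0, 282) mm in the console's frame; the bar is 160 mm long, its arms run level from its ends back to two rear posts at x = 76 mm, y = -80 and +80 mm. It hangs over the far half of the lever's travel: a gripper held straight down cannot follow the knob there; tilt it about 35 degrees, fingers pointing along -n
- gate_center (a point): centre of the gate opening, 72 (along v) x 64 (along u) mm, in the panel's face, (0, 0, 90) mm in the console's frame. Two brass bars along v, 7 mm thick in u, lie 5 to 11 mm below the face. Each has one 15 mm gap that lets the lever's 10 mm shank pass; elsewhere it stops the lever. A red dot marks the near row's left end, a green dot the far row's
- near_bar_mid (a point): where the near bar (u = -11 mm) crosses the middle of the gate, v = 0; a fixed point that does not follow the gap. The middle of the near bar's gap lies somewhere from v = +3 to +23 mm (left half); it is clamped there, differs every time and is not reported
- far_bar_mid (a point): where the far bar (u = +11 mm) crosses the middle of the gate, v = 0; a fixed point that does not follow the gap. The middle of the far bar's gap lies somewhere from v = -23 to -3 mm (right half); it is clamped there, differs every time and is not reported
- knob_center (a point): centre of the lever's blue ball knob, 36 mm in diameter, its centre about 60 mm out from the panel; grip it from both sides along v. With s = cross_slide and a = lever, it lies at gate_center - 100 mm n + s v + 160 mm (sin a u + cos a n)
- cross_slide (a joint): sideways place of the lever along v in m, -0.028 (right end stop) to +0.028 (left end stop); 1 to 2 N of friction, stays where it is left
- lever (a joint): angle of the lever about its cross shaft (along v, 100 mm below the panel's face), rad, positive up the slope; 0 = square to the panel. Near row: -0.25 (stop) to -0.21 (near bar); middle row: about -0.03 to +0.03; far row: +0.21 to +0.25 (stop). Rocking takes 1 to 3 N at the knob; it stays where it is left
- dropper_bottle: amber dropper bottle, 33 x 33 x 94 mm, standing behind the console; origin at the centre of its underside; leave alone
- tape_tube: grey and white plastic tube, 32 x 95 x 32 mm, lying in front of the console, to the right; origin at the centre of its underside; leave alone
- torch: small black torch with a blue cap, 24 x 98 x 24 mm, lying in front of the console, to the left; origin at the centre of its underside; leave alone

How it is judged:
By the outcome, as a careful person would: the job done as asked, in the order asked, and still so for the second after the job is handed in, with the robot touching nothing.
It also fails if it takes over 51 s, if anything falls off the work surface, if the arm or the gripper's body presses on something with over 40 N, if the wrist force passes 120 N, or if a joint passes its speed limit or range.

### The arm

A 6-joint arm with a two-finger parallel gripper is mounted at the origin on a cart in front of the work surface, level with it; the furniture and walls round the work are solid. World frame = base frame: x ahead of the robot, y to its left, z up, the work surface at z = 0. Lengths are in m, angles in rad, forces in N, time in s.
With the tool pointing down it reaches from about 0.325 to 0.85 m from the base axis. Payload 15.5 kg.
Tool frame: the origin (TCP) lies at the very end of the fingers, on their centre line; the grasp point (between the pads) lies 19 mm behind it; z points along the fingers, x is the direction in which the jaws open and shut, and the axes are right-handed (so a half turn about z gives the same grasp; the last joint's range is limited). The gripper opens to 91 mm and grips with 3 to 60 N. Pads are 32 mm wide; open, the fingers measure 118 mm over their backs; the gripper's body (76 mm by 178 mm) begins 60 mm behind the grasp point.
Start: joints at [-1.345, 0.494, 1.345, -0, 1.302, -0.096], TCP at [0.197, -0.593, 0.214] pointing down, gripper open.
Joint ranges: [-2.91, 2.91], [-0.82, 2.16], [0.22, 2.67], [-1.22, 4.37], [0.12, 2.79], [-3.08, 3.08]. Speed limits (rad/s): [1.89, 1.89, 2.57, 3.01, 3.01, 3.01].

### API

Orientations are given as a rotation vector (axis times angle).
In Python, from station import r gives the robot as it stands.
- The arm moves only by the tool jog_arm, never from a script. Its argument "targets" is a list of rows, each a list of 3 entries, a list of its own where there are three numbers: the opening, from -1 (shut) to 1 (fully open), then the shift along the tool's x, y, z in mm, then the turn about the tool's z in degrees. In form: [[jaw, [tx, ty, tz], twist], ...]. A call has 1 to 8 rows; each row shifts and turns the commanded pose from where the row before left it, along the tool's axes as they then stand; what a row does not reach is not made up. A row lasts 1/12 s, in which the tool goes at most 41.7 mm and 7.16 degrees, less where a joint would pass 70% of its speed; a pose out of reach is approached as far as the arm can. A call with a gripper value outside its range is refused whole. The fingers move at their own pace and stop on an object; "newtons" is the grip in N (left out, the last holds). Time passes only in rows, so rows that do not move let the fingers close. It gives the time, the measured TCP pose, the force and the opening at its end, in the units of the state.
- r.sense(): the state, without advancing time (a new reading comes with each control period).
- r.read_camera(name): name is "scene" or "top"; returns a dict with "frame" (480x640x3 uint8, red, green, blue), "range_z" (480x640 float32, m along the optical axis (not along the pixel's ray), 0 where there is no reading), "mtx" (3x3 intrinsics, pixels), "R" (3x3) and "t" (3): a world point X has camera coordinates R X + t. Camera axes: x right, y down, z forward; pixel columns grow to the right and rows downward; lengths in m; the calibration is good to about 2 mm. A picture is of the moment at which its call begins.
- r.job_done(): hands the job in, once; it reports no verdict.
Trained networks look in the newest picture that a camera, given by its name, has taken for a name from the list of things; names that differ only in an ending like _2 or _b are one class to them, and where a whole thing is asked for, a point or a joint stands for the part that bears it (a point fixed in the world has none). Each returns a list of dicts, best first, with "conf" (0 to 1); they miss things now and then, are a little off and sometimes report something else, mostly with a low value. They report only what shows in the picture. A call takes as long as a camera call.
- r.recognise(target, camera): "position" ([x, y, z] in m, in the coordinates of the camera as it stood for that picture, good to about 4 mm: the middle of the surface that is visible of it).
- r.mark_of(target, camera): "position" ([x, y, z] in m, in the coordinates of the camera as it stood for that picture, good to about 4 mm: a listed point, or the origin of a listed thing).
The state is a dict: "t": time; "q": joint angles; "dq": joint speeds; "effort": joint torques, N m; "ee_pos": TCP position; "tcp_rot": TCP orientation; "force": force on the tool from outside, world axes, zero at the start; "wrist_torque": the same for the moment, N m; "finger_gap": finger opening in m.
Only numpy, scipy, OpenCV 4.12 (cv2) and the standard library are available. Lean on these libraries where they do the work, as an engineer would, in place of code of your own. Each camera call takes 0.05 s, during which the arm holds its last target.

## Working session

There is one attempt and no reset: what is moved stays moved. The work goes in short steps, Python scripts to look and compute and a tool call to move; the robot and the scene stay as the last step left them, time stands still between calls to the robot, and variables do not carry over. Pictures are saved under pics/ and viewed, and the job is handed in when it is done.

Besides the shell and the picture viewer there is one more tool, called after "Request:" as name(argument=value, ...), one argument or row to a line, values as JSON. jog_arm: Moves the arm, as the interface text tells. Its arguments: {"type":"object","properties":{"targets":{"type":"array","items":{"type":"array"}},"newtons":{"type":"number"}},"required":["targets"]}

```bash
ls; mkdir -p pics
cat > h.py <<'E'
import numpy as np, cv2
from station import r
from scipy.spatial.transform import Rotation as Ro
def snap(c,name):
    d=r.read_camera(c); cv2.imwrite('pics/'+name,d['frame'][:,:,::-1]); return d
def w(d,p): return d['R'].T@(np.array(p)-d['t'])
E
python3 - <<'E'
from h import *
np.set_printoptions(precision=4,suppress=True)
print(r.sense())
for c in ['scene','top']:
    d=snap(c,c+'0.png'); print(c,d['mtx'],d['R'],d['t'])
    for n in ['console','guard_bar','gate_center','near_bar_mid','far_bar_mid','knob_center','dropper_bottle','tape_tube','torch']:
        for x in r.mark_of(n,c)[:2]: print(n,x['conf'],w(d,x['position']))
E
```

```text
pics
{'t': 0.0, 'q': array([-1.3455,  0.4942,  1.3461, -0.    ,  1.3025, -0.0955]), 'dq': array([-0.0011,  0.0002, -0.0001,  0.0006, -0.0012, -0.0006]), 'effort': array([ -0.0032, -87.8818, -38.1857,   0.0705,   0.0532,  -0.0001]), 'ee_pos': array([ 0.197 , -0.5928,  0.2133]), 'tcp_rot': array([-2.547 ,  1.8377,  0.0015]), 'force': array([ 0.375 ,  0.877 , -0.5248]), 'wrist_torque': array([-0.0156, -0.029 , -0.0164]), 'finger_gap': 0.09136769285471774}
scene [[561.9552   0.     314.0478]
 [  0.     561.9552 242.1664]
 [  0.       0.       1.    ]] [[-0.7705  0.6374 -0.0057]
 [ 0.5464  0.6559 -0.5207]
 [-0.3282 -0.4043 -0.8537]] [ 0.3639 -0.3002  1.3538]
console 0.94 [0.4836 0.1575 0.0019]
guard_bar 0.57 [0.486  0.1712 0.2779]
gate_center 0.92 [0.4956 0.1539 0.0855]
near_bar_mid 0.86 [0.4896 0.1547 0.0783]
far_bar_mid 0.96 [0.4875 0.1714 0.0899]
knob_center 0.89 [0.5033 0.094  0.1146]
dropper_bottle 0.95 [0.4027 0.2901 0.0012]
dropper_bottle 0.41 [ 0.4873  0.1609 -0.0001]
tape_tube 0.73 [ 0.6585  0.0789 -0.0061]
torch 0.71 [0.4681 0.0454 0.0013]
top [[473.7217   0.     327.7969]
 [  0.     473.7217 240.0599]
 [  0.       0.       1.    ]] [[ 0.0111 -0.9994 -0.033 ]
 [-0.9976 -0.0089 -0.0685]
 [ 0.0682  0.0337 -0.9971]] [0.1454 0.5834 0.9929]
console 0.85 [ 0.4893  0.1602 -0.001 ]
gate_center 0.58 [0.488  0.1592 0.0873]
gate_center 0.19 [0.4886 0.1593 0.0717]
near_bar_mid 0.65 [0.4918 0.1557 0.0733]
far_bar_mid 0.92 [0.4839 0.1723 0.0887]
knob_center 0.82 [0.4995 0.0953 0.113 ]
dropper_bottle 0.81 [ 0.4007  0.292  -0.0027]
tape_tube 0.65 [0.6619 0.0757 0.0023]
torch 0.81 [ 0.4699  0.0499 -0.0042]
```

View pics/scene0.png

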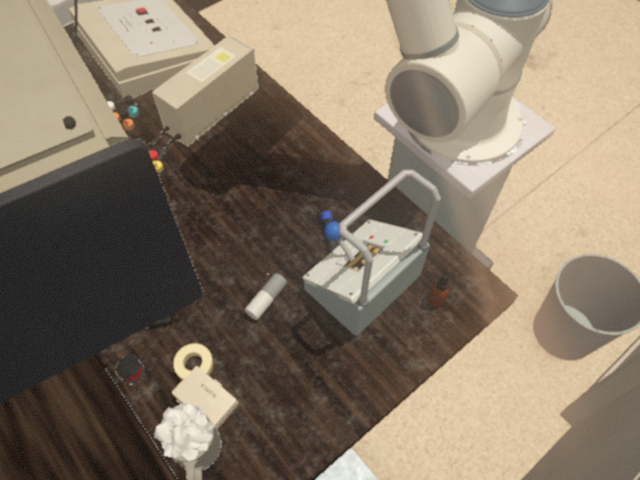

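View pics/top0.png

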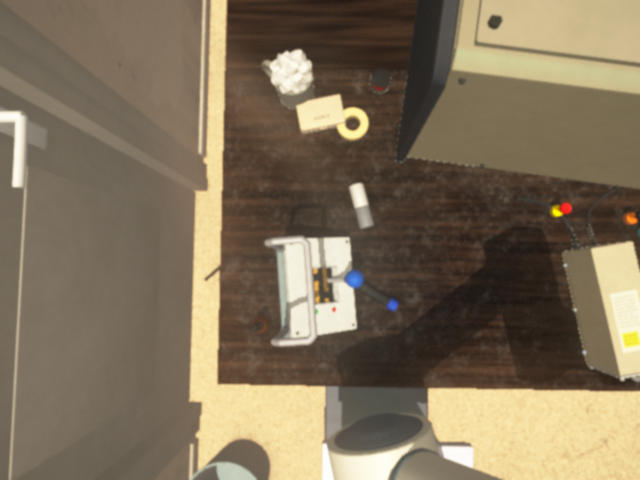

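The scene picture shows the console at about (365,275), with the knob at (334,231), the torch behind the knob, the tube at (266,297) and the bottle at (440,290). The operator side faces world -y and the red and green dots face the robot. Next I'll fit the panel pose from depth.

```bash
cat > fit.py <<'E'
from h import *
from scipy.optimize import least_squares
def cloud(d):
    v,u=np.mgrid[0:480,0:640]; z=d['range_z']; K=d['mtx']
    P=np.stack([(u-K[0,2])/K[0,0]*z,(v-K[1,2])/K[1,1]*z,z],-1)
    return (P-d['t'])@d['R'], z>0
if __name__=='__main__':
    np.set_printoptions(precision=4,suppress=True)
    for c in ['scene','top']:
        d=snap(c,c+'1.png'); P,ok=cloud(d); f=d['frame'].astype(int)
        c0=np.array([0.4865,0.159,0])
        ps=0.0
        n0=np.array([0,-.574,.819])
        m=ok&(np.linalg.norm(P[...,:2]-c0[:2],axis=-1)<0.12)
        q=P-np.array([0.4865,0.159,0.09]); dist=q@n0
        m&=(abs(dist)<0.015)&(f.min(-1)>110)
        for it in range(3):
            X=P[m]; cen=X.mean(0); U,S,V=np.linalg.svd(X-cen,full_matrices=False); n=V[2]*np.sign(V[2,2])
            m=m&(abs((P-cen)@n)<0.004)
        print(c,m.sum(),'n',n,'tilt',np.degrees(np.arccos(n[2])),'yaw',np.degrees(np.arctan2(-n[1],-n[0])))
        X=P[m]; rect=cv2.minAreaRect((X[:,:2]*1000).astype(np.float32)); print(rect, cv2.boxPoints(rect))
        print('plane z at c0', cen[2]-((c0-cen)[:2]@n[:2])/n[2])
        b=(f[...,2]>110)&(f[...,0]<60)&(f[...,1]<110)&ok&(P[...,2]>0.06)&(P[...,2]<.2)
        B=P[b]; 
        if len(B)>10:
            g=least_squares(lambda p:np.linalg.norm(B-p,axis=1)-.018,[.5,.095,.114],loss='soft_l1',f_scale=.002); print('knob',len(B),g.x)
        for nm,cond in [('red',(f[...,0]>150)&(f[...,1]<90)&(f[...,2]<90)),('green',(f[...,1]>f[...,0]+40)&(f[...,1]>f[...,2]+25))]:
            k=cond&ok&(np.linalg.norm(P[...,:2]-c0[:2],axis=-1)<0.12)&(P[...,2]>.04)
            print(nm,k.sum(),np.median(P[k],0) if k.any() else None)
        y0,x0=(180,280) if c=='scene' else (220,250)
        cv2.imwrite('pics/%scrop1.png'%c,cv2.resize(d['frame'][y0:y0+150,x0:x0+180,::-1],None,fx=4,fy=4,interpolation=cv2.INTER_CUBIC))
E
python3 fit.py
```

```text
scene 3535 n [ 0.0472 -0.5688  0.8211] tilt 34.80521772427671 yaw 94.7458289615139
((488.25634765625, 167.26925659179688), (193.75259399414062, 141.70458984375), 5.9801106452941895) [[384.5256 227.6431]
 [399.2889  86.7096]
 [591.9871 106.8954]
 [577.2238 247.8289]]
plane z at c0 0.08944503609096088
knob 14 [0.5025 0.0978 0.1215]
red 0 None
green 4 [0.4362 0.1697 0.1007]
top 4304 n [ 0.049  -0.5702  0.82  ] tilt 34.910845637657594 yaw 94.91226909849274
((486.25537109375, 166.92486572265625), (189.63168334960938, 137.11831665039062), 4.98058557510376) [[385.8454 226.9934]
 [397.7497  90.3928]
 [586.6654 106.8563]
 [574.761  243.4569]]
plane z at c0 0.08911154572255299
red 0 None
green 5 [0.437  0.17   0.1004]
```

View pics/scenecrop1.png

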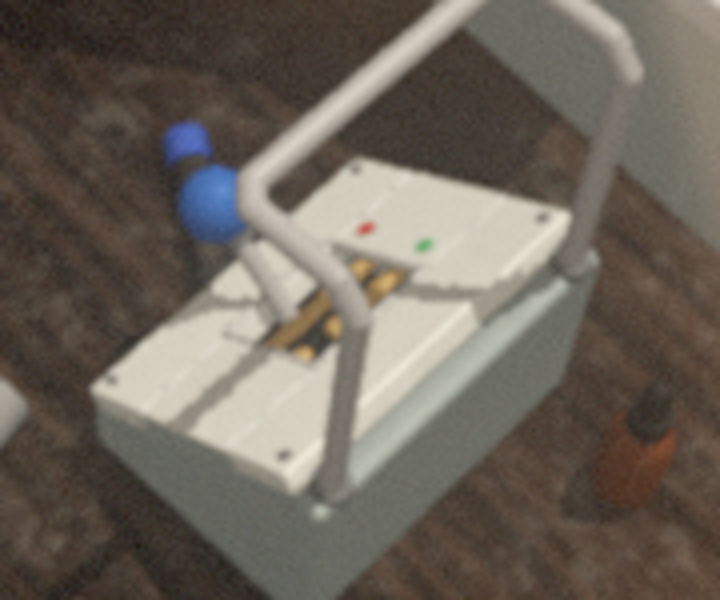

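View pics/topcrop1.png

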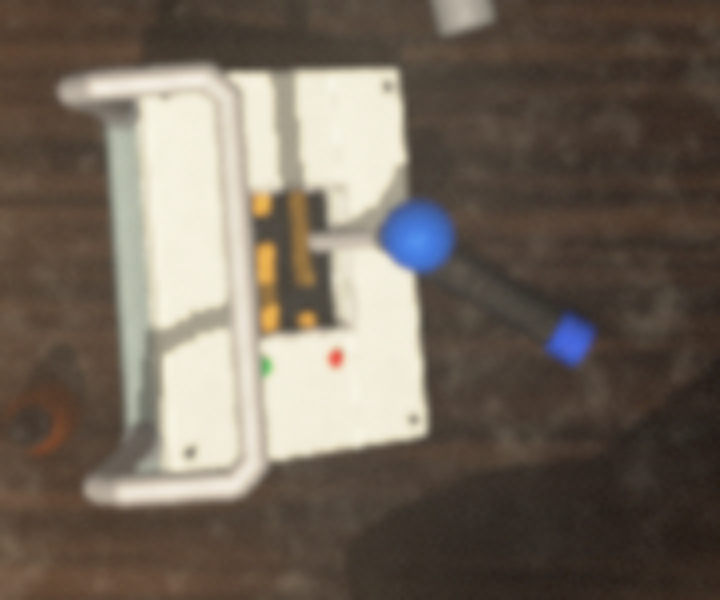

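```bash
cat > model.py <<'E'
from h import *
YAW=np.radians(94.8); O=np.array([0.4865,0.1600,0.])
def setup(O,YAW):
    c,s=np.cos(YAW),np.sin(YAW)
    Rc=np.array([[c,-s,0],[s,c,0],[0,0,1.]])
    th=np.radians(35)
    u=Rc@[np.cos(th),0,np.sin(th)]; v=Rc@[0,1,0]; n=Rc@[-np.sin(th),0,np.cos(th)]
    G=O+[0,0,.09]
    return Rc,u,v,n,G
Rc,u,v,n,G=setup(O,YAW)
def knob(s,a): return G-.1*n+s*v+.16*(np.sin(a)*u+np.cos(a)*n)
def proj(d,X):
    X=np.atleast_2d(X)@d['R'].T+d['t']; p=X@d['mtx'].T; return p[:,:2]/p[:,2:]
E
cat > ov.py <<'E'
from model import *
import sys
tag=sys.argv[1]
for c,(y0,x0) in {'scene':(180,280),'top':(220,250)}.items():
    d=r.read_camera(c); im=cv2.resize(d['frame'][y0:y0+150,x0:x0+180,::-1],None,fx=4,fy=4,interpolation=cv2.INTER_CUBIC)
    cv2.imwrite('pics/%s_raw_%s.png'%(c,tag),im)
    pp=lambda X:np.round(((proj(d,X)-[x0,y0]+.5)*4-.5)).astype(int)
    P=lambda a,b,k=0:G+a*u+b*v+k*n
    cv2.polylines(im,[pp([P(-.032,-.036),P(.032,-.036),P(.032,.036),P(-.032,.036)])],True,(255,0,255),1)
    for ub in (-.011,.011):
        for b in np.arange(-30,31,10)/1000:
            q=pp([P(ub-.0035,b,-.005),P(ub+.0035,b,-.005)]); cv2.line(im,tuple(map(int,q[0])),tuple(map(int,q[1])),(0,255,0) if b else (0,0,255),1)
    g=pp([O+Rc@[.012,-.08,.282],O+Rc@[.012,.08,.282],O+Rc@[.076,.08,.282]]); cv2.polylines(im,[g],False,(255,255,0),1)
    for s in (-.02,0,.02):
        q=pp([knob(s,-.23)])[0]; cv2.circle(im,tuple(map(int,q)),3,(0,255,255),-1)
    cv2.imwrite('pics/%s_ov_%s.png'%(c,tag),im)
E
python3 ov.py a
```

```text
(no output)
```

View pics/scene_ov_a.png

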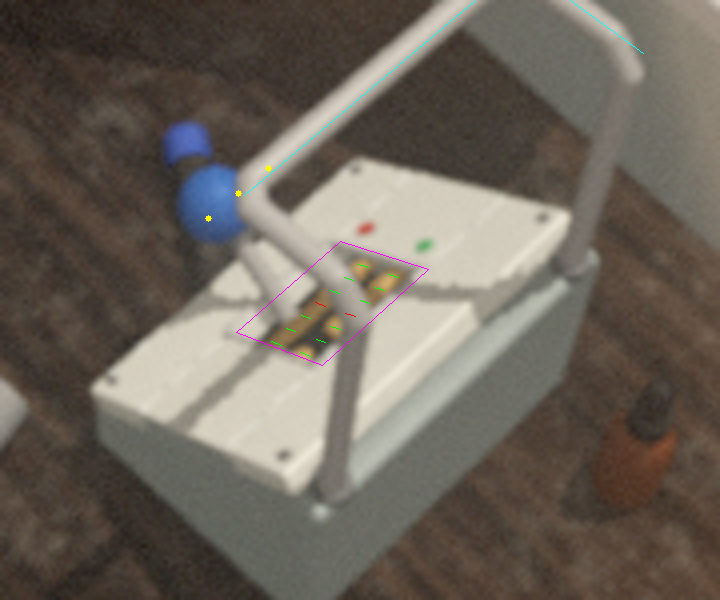

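View pics/top_ov_a.png

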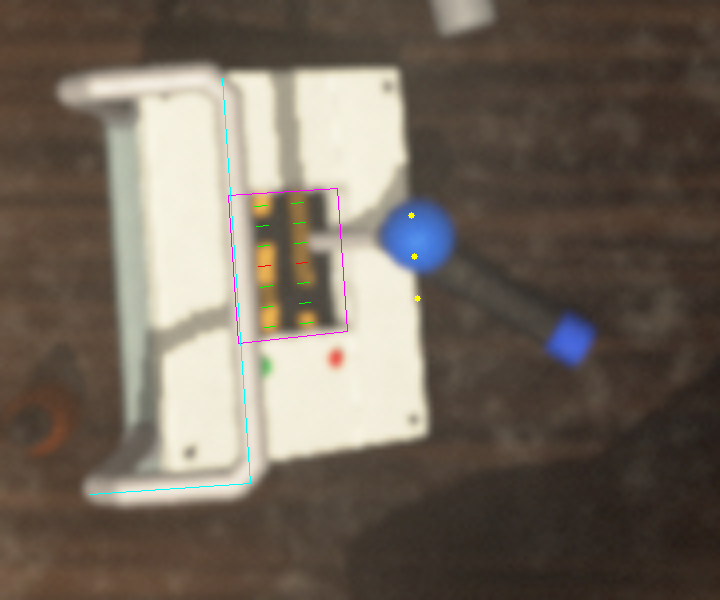

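The overlay agrees with both pictures to about 2 mm. In the top view the near-bar gap shows at about v=+17 and the far-bar gap at about v=-18. The knob is at s≈-11. These moves can't tilt the tool, so I need the gripper's real orientation and the obstacle heights along the way.

Run:
```python
from fit import *
np.set_printoptions(precision=3,suppress=True,linewidth=200)
s=r.sense(); R=Ro.from_rotvec(s['tcp_rot']).as_matrix(); print(R)
H={}
pts=[]
for c in ['scene','top']:
    d=r.read_camera(c);P,ok=cloud(d); pts.append(P[ok])
P=np.vstack(pts)
xs=np.arange(0,1.0,.05); ys=np.arange(.4,-.85,-.05)
print('     ',xs)
for y in ys:
    row=[]
    for x in xs:
        m=(abs(P[:,0]-x-.025)<.025)&(abs(P[:,1]-y-.025)<.025)
        row.append(P[m,2].max() if m.sum()>3 else np.nan)
    print('%.2f'%y,np.array(row))
```

```text
[[ 0.315 -0.949  0.   ]
 [-0.949 -0.315 -0.   ]
 [ 0.     0.    -1.   ]]
      [0.   0.05 0.1  0.15 0.2  0.25 0.3  0.35 0.4  0.45 0.5  0.55 0.6  0.65 0.7  0.75 0.8  0.85 0.9  0.95]
0.40 [-0.738 -0.736 -0.737 -0.741 -0.741 -0.74  -0.74  -0.74  -0.74  -0.738 -0.737 -0.74  -0.738    nan    nan    nan    nan    nan    nan    nan]
0.35 [-0.737 -0.741 -0.743 -0.737 -0.74   0.005  0.004  0.004  0.005  0.006  0.005  0.005  0.005  0.005  0.006  0.006  0.006  0.005  0.006  0.004]
0.30 [-0.738 -0.741 -0.74  -0.741 -0.74   0.005  0.006  0.074  0.088  0.004  0.006  0.005  0.005  0.005  0.006  0.005  0.005  0.006  0.005  0.005]
0.25 [-0.741 -0.739    nan    nan    nan  0.004  0.005  0.097  0.095  0.006  0.006  0.127  0.005  0.006  0.006  0.005  0.005  0.137  0.138  0.088]
0.20 [-0.739 -0.738    nan    nan    nan  0.006  0.004  0.289  0.29   0.134  0.134  0.29   0.005  0.007  0.006  0.006  0.034  0.153  0.155  0.136]
0.15 [ 0.003  0.004  0.003 -0.       nan  0.007  0.006  0.286  0.29   0.29   0.29   0.291  0.006  0.005  0.005  0.006  0.035  0.127  0.137  0.006]
0.10 [0.017 0.272 0.311 0.325 0.331 0
[... 1971 characters left out ...]
an    nan  0.045  0.058  0.072  0.082  0.092  0.1    0.084    nan    nan    nan    nan    nan    nan    nan]
-0.65 [-0.736 -0.738    nan    nan    nan  0.003  0.046  0.061  0.072  0.082  0.094  0.099  0.062    nan    nan    nan    nan    nan    nan    nan]
-0.70 [-0.737 -0.741    nan    nan    nan  0.005  0.047  0.059  0.075  0.086  0.097  0.099  0.005    nan    nan    nan    nan    nan    nan    nan]
-0.75 [-0.741 -0.74     nan    nan    nan  0.006  0.049  0.062  0.078  0.084  0.096  0.17   0.005    nan    nan    nan    nan    nan    nan    nan]
-0.80 [-0.74  -0.741    nan    nan    nan  0.007  0.049  0.062  0.08   0.085  0.096  0.172  0.099    nan    nan    nan    nan    nan    nan    nan]
```

Request:
jog_arm(
  targets=[
    [1,[0,0,-8],-7],
    [1,[0,0,-8],-7],
    [1,[0,0,-8],-7],
    [1,[0,0,-8],-7],
    [1,[0,0,-8],-7],
    [1,[0,0,-8],-7],
    [1,[0,0,-8],-7],
    [1,[0,0,-8],-7],
  ],
  newtons=12,
)

```text
t: 1.97
ee_pos: [0.1971, -0.5931, 0.2783]
tcp_rot: [3.114, -0.417, -0.0]
force: [0.4, -0.7, -0.4]
finger_gap: 0.0912
```

Request:
jog_arm(
  targets=[
    [1,[0,0,0],-7],
    [1,[0,0,0],-7],
    [1,[0,0,0],-6.4],
  ],
)

```text
t: 2.22
ee_pos: [0.1971, -0.5932, 0.2781]
tcp_rot: [3.138, 0.141, 0.0]
force: [0.2, 0.3, -0.6]
finger_gap: 0.0914
```

```bash
sed -i 's/0.1600,0\.\]/0.1592,0.]/' model.py
cat > go.py <<'E'
from model import *
import sys
np.set_printoptions(precision=1,suppress=True)
# report TCP in console coords (x,y=v,z mm), and knob targets
def st():
    s=r.sense(); R=Ro.from_rotvec(s['tcp_rot']).as_matrix(); p=Rc.T@(s['ee_pos']-O)*1000
    f=Rc.T@s['force']; return s,R,p,f
if __name__=='__main__':
    s,R,p,f=st()
    print('t %.2f'%s['t'],'tcp cons',p,'f cons',f,'toolx ang',np.degrees(np.arctan2(R[1,0],R[0,0])),'gap %.1f'%(s['finger_gap']*1e3))
    if len(sys.argv)>3:
        T=np.array(list(map(float,sys.argv[1:4])))
        print('shift tool',R.T@Rc@(T-p))
    if '-k' in sys.argv:
        for a in (-.25,-.23,-.2,-.15,-.1,-.05,0,.05,.1,.15,.2,.215,.25): print(a,Rc.T@(knob(0,a)-O)*1000)
E
python3 go.py -90 -11 240 -k
```

```text
t 2.22 tcp cons [-725.5  351.4  278.1] f cons [ 0.3 -0.3 -0.6] toolx ang 5.139317926356318 gap 91.4
shift tool [ 366.1 -633.3   37.9]
-0.25 [-64.    0.  112.4]
-0.23 [-61.9   0.  114.8]
-0.2 [-58.6   0.  118.3]
-0.15 [-53.  -0. 124.]
-0.1 [-47.   -0.  129.3]
-0.05 [-40.9   0.  134.4]
0 [-34.4   0.  139.1]
0.05 [-27.7   0.  143.6]
0.1 [-20.9  -0.  147.7]
0.15 [-13.8  -0.  151.4]
0.2 [ -6.5   0.  154.8]
0.215 [ -4.3   0.  155.7]
0.25 [  0.9   0.  157.8]
```

Request:
jog_arm(
  targets=[
    [1,[20,-35,0],0],
    [1,[20,-35,0],0],
    [1,[20,-35,0],0],
    [1,[20,-35,0],0],
    [1,[20,-35,0],0],
    [1,[20,-35,0],0],
    [1,[20,-35,0],0],
    [1,[20,-35,0],0],
  ],
)

```text
t: 2.88
ee_pos: [0.3335, -0.299, 0.2781]
tcp_rot: [3.138, 0.13, 0.001]
force: [1.3, -0.3, 1.5]
finger_gap: 0.0912
```

Request:
jog_arm(
  targets=[
    [1,[20,-35,0],0],
    [1,[20,-35,0],0],
    [1,[20,-35,0],0],
    [1,[20,-35,0],0],
    [1,[20,-35,0],0],
    [1,[20,-35,0],0],
    [1,[20,-35,0],-0.3],
    [1,[0,0,0],0],
  ],
)

```text
t: 3.55
ee_pos: [0.4543, -0.0393, 0.2781]
tcp_rot: [-3.137, -0.147, -0.002]
force: [-0.4, -0.5, -0.3]
finger_gap: 0.0911
```

```bash
python3 go.py -90 -11 240
python3 - <<'E'
from h import *
snap('scene','sc2.png');snap('top','top2.png')
E
```

```text
t 3.55 tcp cons [-195.2   48.7  278.1] f cons [-0.5  0.4 -0.3] toolx ang 5.383348700443877 gap 91.1
shift tool [  60.7 -104.5   38.4]
```

View pics/sc2.png

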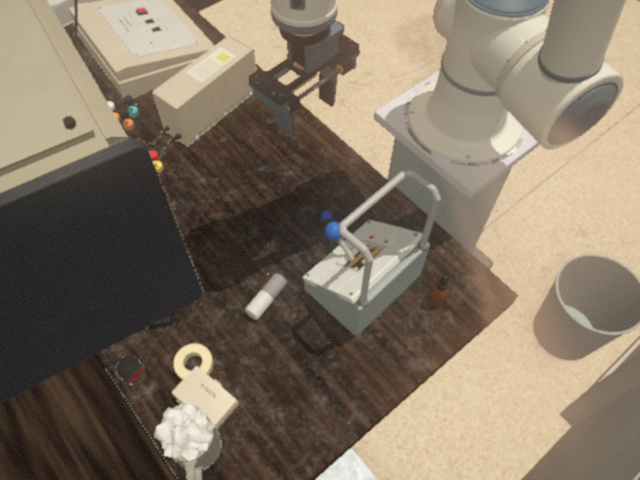

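The scene picture shows the gripper at about (305,70), with a narrow crosspiece carrying the fingers and a box body above it. I'll measure its profile from depth.

Run:
```python
from fit import *
np.set_printoptions(precision=1,suppress=True,linewidth=160)
s=r.sense(); R=Ro.from_rotvec(s['tcp_rot']).as_matrix()
Q=[]
for c in ['scene','top']:
    d=r.read_camera(c);P,ok=cloud(d); q=(P[ok]-s['ee_pos'])@R*1000
    m=(abs(q[:,0])<150)&(abs(q[:,1])<110)&(q[:,2]>-330)&(q[:,2]<8); q=q[m]
    print(c,len(q))
    for z in range(-320,10,12):
        k=q[(q[:,2]>=z)&(q[:,2]<z+12)]
        if len(k)>3: print(z,len(k),'x',np.percentile(k[:,0],[1,99]),'y',np.percentile(k[:,1],[1,99]))
f=cv2.imread('pics/sc2.png'); cv2.imwrite('pics/grip2.png',cv2.resize(f[0:150,230:380],None,fx=4,fy=4,interpolation=cv2.INTER_CUBIC))
```

```text
scene 7727
-272 28 x [38.4 50.4] y [-36.6 -27.7]
-260 198 x [ 5.7 50.1] y [-46.   -6.1]
-248 401 x [-9.5 47.5] y [-46.8  10.1]
-236 576 x [-24.3  48.7] y [-48.4  23.1]
-224 464 x [-26.3  48.9] y [-48.9  24. ]
-212 268 x [-27.3  49.2] y [-48.9  22.1]
-200 100 x [-6.3 38. ] y [-37.9   3.9]
-188 578 x [-46.8  39.1] y [-39.6  14.9]
-176 170 x [-44.7  19.2] y [-39.8 -19.8]
-164 81 x [ 7.3 19.4] y [-24.3  19. ]
-152 332 x [-47.3  19.2] y [-27.8  20.7]
-140 331 x [-47.7  19.4] y [-28.   20.2]
-128 1706 x [-86.  91.] y [-38.8  34. ]
-116 555 x [-83.8  91.1] y [-39.4  30.8]
-104 711 x [-77.1  88.5] y [-39.9  31.2]
-92 397 x [-77.8  83.8] y [-39.7  34.8]
-80 70 x [-77.8  82.9] y [-38.   31.5]
-68 72 x [-57.8  57.8] y [-19.5  14.3]
-56 128 x [-56.2  60. ] y [-19.5  15.9]
-44 145 x [-53.4  60.8] y [-20.   14.3]
-32 171 x [-53.9  59. ] y [-19.6  15.7]
-20 158 x [-51.7  58.1] y [-20.4  15.3]
-8 86 x [-51.2  56.8] y [-19.   14.3]
top 1551
-128 1104 x [38.4 88.4] y [-37.1  36.6]
-116 47 x [30.7 85.7] y [-37.8 -17.4]
-104 330 x [ 9.4 80.8] y [-38.2  -4.3]
-92 38 x [ 9.2 79.6] y [-38.3 -25.3]
-56 6 x [45.1 45.6] y [-15.7   1.2]
```

View pics/grip2.png

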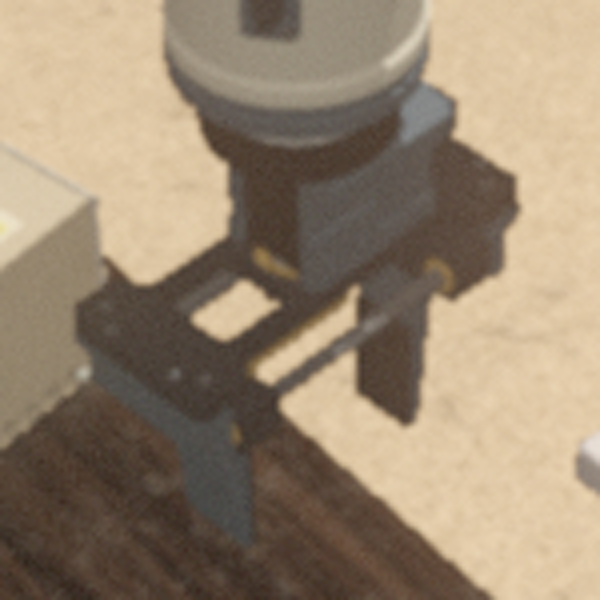

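The wide body block (±38 mm) only spans 79–128 mm behind the TCP, with a narrower neck (about ±25 mm) above it. Held low, the block passes under the guard bar. I can therefore use the part-open fingers, about 30 mm apart, as a cradle that pushes the knob up-slope and sideways without tilting.

```bash
python3 go.py -115 -11 88
```

```text
t 3.75 tcp cons [-201.    51.5  277.9] f cons [ 0.   0.3 -0.2] toolx ang 5.076592017685534 gap 91.3
shift tool [ 63.  -85.7 189.9]
```

Request:
jog_arm(
  targets=[
    [-0.34,[16,-21,24],0],
    [-0.34,[16,-21,24],0],
    [-0.34,[16,-21,24],0],
    [-0.34,[15,-22,24],0],
    [-0.34,[0,0,32],0],
    [-0.34,[0,0,32],0],
    [-0.34,[0,0,30],0],
    [-0.34,[0,0,0],0],
  ],
  newtons=30,
)

```text
t: 4.42
ee_pos: [0.5046, 0.0439, 0.0837]
tcp_rot: [-3.138, -0.136, 0.011]
force: [-2.3, 0.0, -1.1]
finger_gap: 0.0405
```

```bash
python3 go.py -95 -11 88; sed -i 's/^for c,(y0,x0).*/for c,(y0,x0) in {"scene":(180,280),"top":(220,250)}.items():/' ov.py; python3 ov.py b
```

```text
t 4.42 tcp cons [-116.5   -8.4   83.7] f cons [ 0.2  2.3 -1.1] toolx ang 4.954197833356317 gap 40.5
shift tool [  2.6 -21.4  -4.3]
```

View pics/top_ov_b.png

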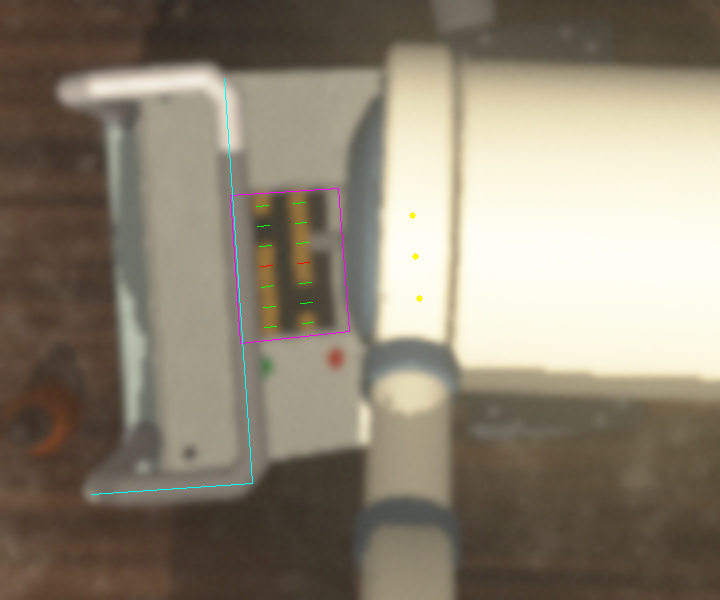

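View pics/scene_ov_b.png

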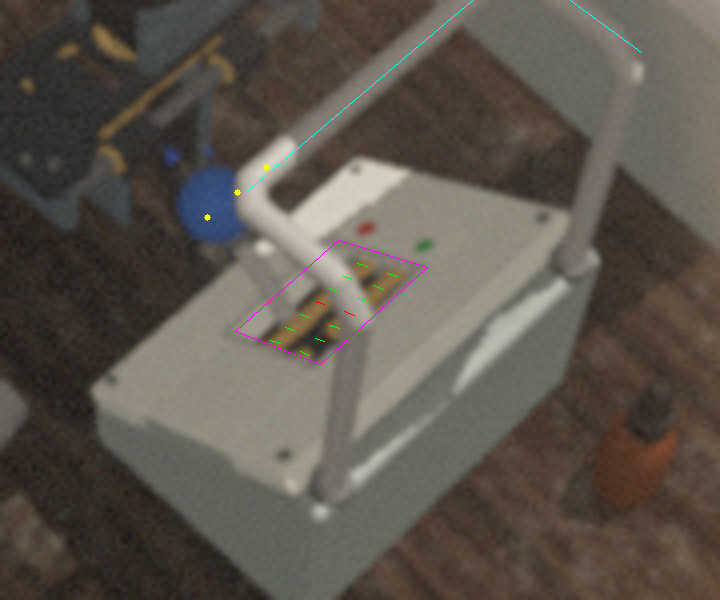

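The wrist now shades the gate, so the gaps show clearly: near gap at crop rows 283–311 (v≈+17) and far gap at rows 215–243 (v≈-18). The shank is at row 240 (v≈-11). Next I'll move the cradle in to touch the knob.

Request:
jog_arm(
  targets=[
    [-0.34,[1,-5,-2],0],
    [-0.34,[1,-5,-2],0],
    [-0.34,[0,-5,0],0],
    [-0.34,[0,-4,0],0],
    [-0.34,[0,-2,0],0],
    [-0.34,[0,0,0],0],
  ],
)

```text
t: 5.02
ee_pos: [0.5077, 0.067, 0.0923]
tcp_rot: [3.138, 0.141, 0.001]
force: [-0.4, 0.4, -0.0]
finger_gap: 0.0302
```

```bash
python3 go.py -90 -11 88
```

```text
t 5.02 tcp cons [-93.7 -13.4  92.3] f cons [ 0.5  0.4 -0. ] toolx ang 5.129622008427719 gap 30.2
shift tool [-2.4 -3.7  4.3]
```

Request:
jog_arm(
  targets=[
    [-0.34,[-2,-2,2],0],
    [-0.34,[0,-2,2],0],
    [-0.34,[0,-1,0],0],
    [-0.34,[0,0,0],0],
  ],
)

```text
t: 5.35
ee_pos: [0.5048, 0.0712, 0.0876]
tcp_rot: [3.138, 0.14, -0.001]
force: [-0.6, -1.7, 0.5]
finger_gap: 0.0297
```

```bash
python3 go.py -88 -11 88
```

```text
t 5.35 tcp cons [-89.2 -10.9  87.6] f cons [-1.7  0.7  0.5] toolx ang 5.091313686946439 gap 29.7
shift tool [ 0.1 -1.2 -0.4]
```

Request:
jog_arm(
  targets=[
    [-0.34,[-3,0,0],0],
    [-0.34,[-4,0,0],0],
    [-0.34,[-4,0,0],0],
    [-0.34,[-4,0,0],0],
    [-0.34,[-4,0,0],0],
    [-0.34,[-3,0,0],0],
    [-0.34,[-2,0,0],0],
    [-0.34,[0,0,0],0],
  ],
)

```text
t: 6.02
ee_pos: [0.4808, 0.069, 0.088]
tcp_rot: [-3.138, -0.139, 0.0]
force: [0.3, -0.7, -0.2]
finger_gap: 0.0302
```

```bash
python3 go.py -88 17 88; python3 ov.py c
```

```text
t 6.02 tcp cons [-89.4  13.2  88. ] f cons [-0.7 -0.3 -0.2] toolx ang 5.077314866157147 gap 30.2
shift tool [-3.8 -1.4 -0. ]
```

View pics/scene_raw_c.png

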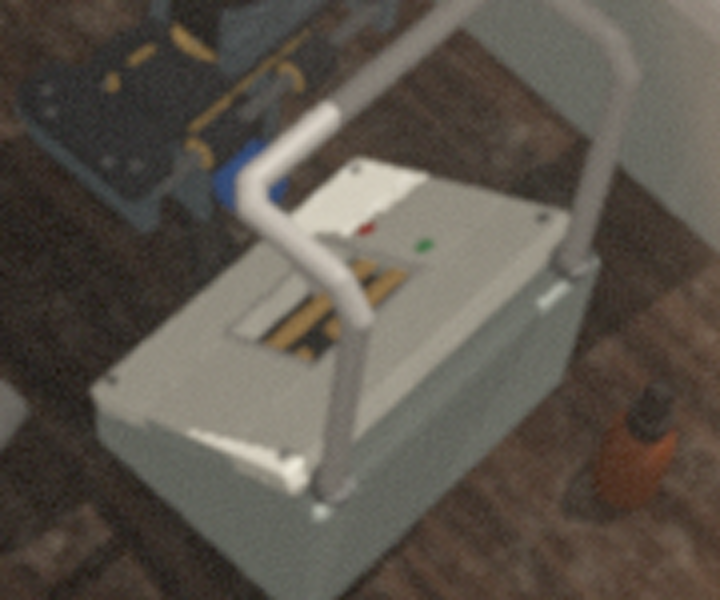

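View pics/top_ov_c.png

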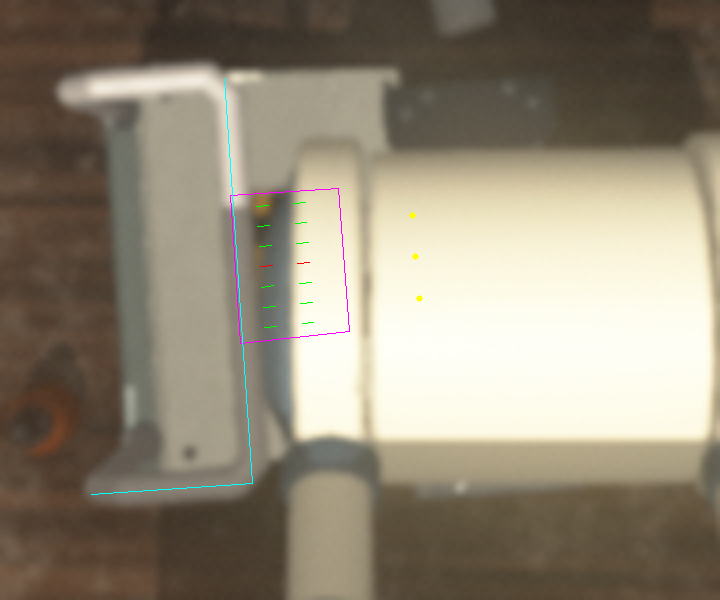

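Request:
jog_arm(
  targets=[
    [-0.34,[-3.5,0,0],0],
    [-0.34,[0,-2,-1.5],0],
    [-0.34,[0,-2,-2],0],
    [-0.34,[0,-2,-2],0],
    [-0.34,[0,-2,-2],0],
    [-0.34,[0,0,0],0],
  ],
)

```text
t: 6.62
ee_pos: [0.4774, 0.077, 0.0959]
tcp_rot: [3.138, 0.14, 0.001]
force: [1.3, -4.6, 3.4]
finger_gap: 0.0298
```

```bash
python3 go.py
```

```text
t 6.62 tcp cons [-81.1  16.   95.9] f cons [-4.7 -0.9  3.4] toolx ang 5.102980578159226 gap 29.8
```

Request:
jog_arm(
  targets=[
    [-0.34,[0,-2,-2],0],
    [-0.34,[0,-2,-2],0],
    [-0.34,[0,0,0],0],
  ],
)

```text
t: 6.87
ee_pos: [0.4769, 0.0809, 0.0997]
tcp_rot: [3.138, 0.14, 0.001]
force: [0.5, -5.9, 3.6]
finger_gap: 0.0306
```

```bash
python3 go.py
```

```text
t 6.87 tcp cons [-77.3  16.1  99.7] f cons [-5.9  0.   3.6] toolx ang 5.0980136543251 gap 30.6
```

Request:
jog_arm(
  targets=[
    [-0.34,[0,-2.5,-2.3],0],
    [-0.34,[0,-2.5,-2.3],0],
    [-0.34,[0,0,0],0],
  ],
)

```text
t: 7.12
ee_pos: [0.4765, 0.0858, 0.1043]
tcp_rot: [3.138, 0.14, 0.001]
force: [0.7, -5.2, 5.5]
finger_gap: 0.0301
```

```bash
python3 go.py; python3 ov.py d
```

```text
t 7.12 tcp cons [-72.3  16.1 104.3] f cons [-5.3 -0.3  5.5] toolx ang 5.091932345345844 gap 30.1
```

View pics/scene_raw_d.png

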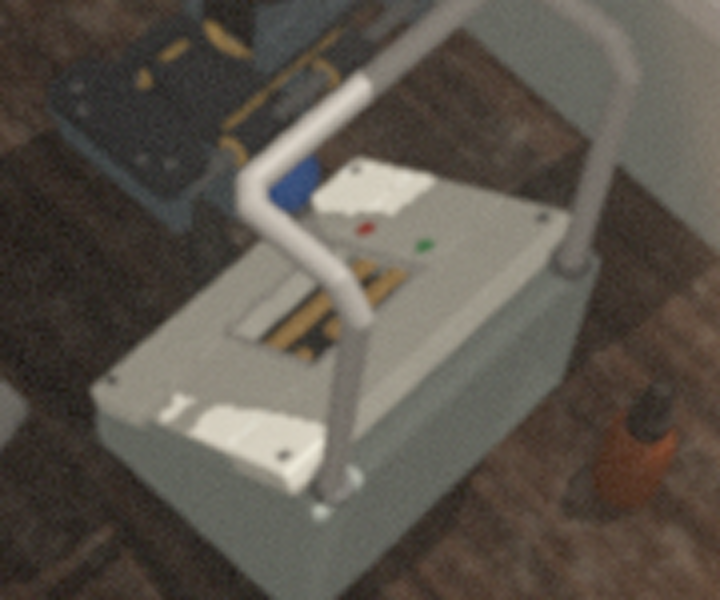

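Request:
jog_arm(
  targets=[
    [-0.34,[0,-2.5,-2],0],
    [-0.34,[0,-2.5,-2],0],
    [-0.34,[0,-2.5,-2],0],
    [-0.34,[0,-2.5,-2],0],
    [-0.34,[0,0,0],0],
  ],
)

```text
t: 7.63
ee_pos: [0.4756, 0.0958, 0.1122]
tcp_rot: [3.138, 0.139, 0.001]
force: [0.5, -5.4, 5.2]
finger_gap: 0.0298
```

```bash
python3 go.py
```

```text
t 7.63 tcp cons [-62.3  16.2 112.2] f cons [-5.4 -0.   5.2] toolx ang 5.088982324737226 gap 29.8
```

Request:
jog_arm(
  targets=[
    [-0.34,[3,0,0],0],
    [-0.34,[4,0,0],0],
    [-0.34,[4,0,0],0],
    [-0.34,[4,0,0],0],
    [-0.34,[4,0,0],0],
    [-0.34,[0,0,0],0],
  ],
)

```text
t: 8.13
ee_pos: [0.495, 0.0971, 0.1119]
tcp_rot: [3.138, 0.139, 0.0]
force: [-0.2, -5.1, 6.6]
finger_gap: 0.0302
```

```bash
python3 go.py; python3 ov.py e
```

```text
t 8.13 tcp cons [-62.6  -3.2 111.9] f cons [-5.   0.6  6.6] toolx ang 5.078156343099426 gap 30.2
```

View pics/scene_ov_e.png

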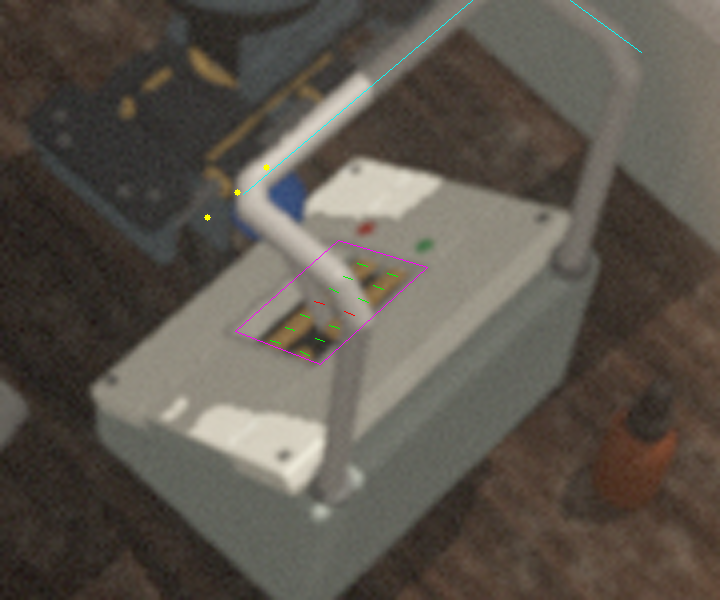

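Request:
jog_arm(
  targets=[
    [-0.34,[4,0,0],0],
    [-0.34,[4,0,0],0],
    [-0.34,[4,0,0],0],
    [-0.34,[2.5,0,0],0],
    [-0.34,[0,0,0],0],
  ],
)

```text
t: 8.65
ee_pos: [0.5091, 0.0984, 0.1119]
tcp_rot: [3.138, 0.139, -0.0]
force: [0.6, -5.0, 5.7]
finger_gap: 0.0302
```

```bash
python3 go.py; python3 ov.py f
```

```text
t 8.65 tcp cons [-62.5 -17.4 111.9] f cons [-5.  -0.2  5.7] toolx ang 5.077920127305907 gap 30.2
```

View pics/scene_ov_f.png

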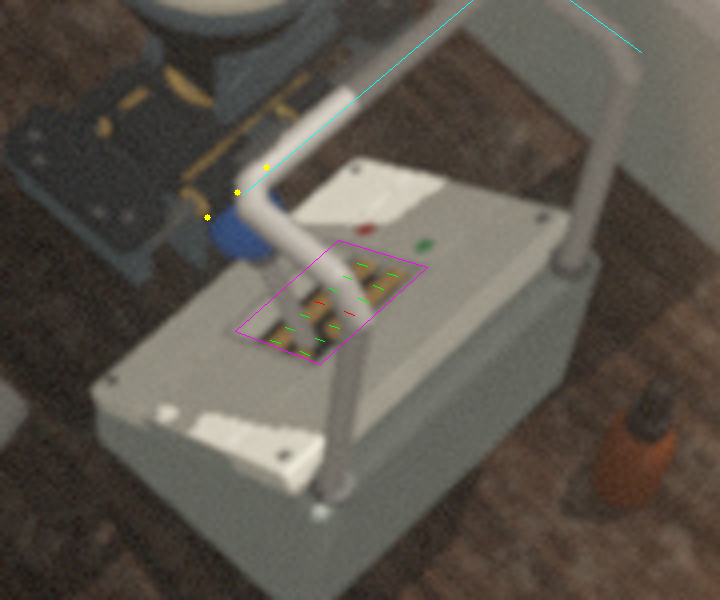

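Request:
jog_arm(
  targets=[
    [-0.34,[0,-2.5,-1.7],0],
    [-0.34,[0,-2.5,-1.7],0],
    [-0.34,[0,-2.5,-1.7],0],
    [-0.34,[0,-2,-1.5],0],
    [-0.34,[0,0,0],0],
  ],
)

```text
t: 9.17
ee_pos: [0.5081, 0.1082, 0.1188]
tcp_rot: [3.138, 0.139, 0.0]
force: [-0.7, -4.2, 5.6]
finger_gap: 0.03
```

```bash
python3 go.py
```

```text
t 9.17 tcp cons [-52.7 -17.2 118.8] f cons [-4.2  1.   5.6] toolx ang 5.088652939057223 gap 30.0
```

Request:
jog_arm(
  targets=[
    [-0.34,[0,-2.5,-1.4],0],
    [-0.34,[0,-2.5,-1.4],0],
    [-0.34,[0,-2.5,-1.4],0],
    [-0.34,[0,-2.5,-1.4],0],
    [-0.34,[0,0,0],0],
  ],
)

```text
t: 9.58
ee_pos: [0.5072, 0.1182, 0.1244]
tcp_rot: [-3.138, -0.139, -0.001]
force: [1.3, -4.3, 6.1]
finger_gap: 0.0302
```

```bash
python3 go.py; python3 ov.py g
```

```text
t 9.58 tcp cons [-42.6 -17.2 124.4] f cons [-4.4 -0.9  6.1] toolx ang 5.088565480186567 gap 30.2
```

View pics/scene_ov_g.png

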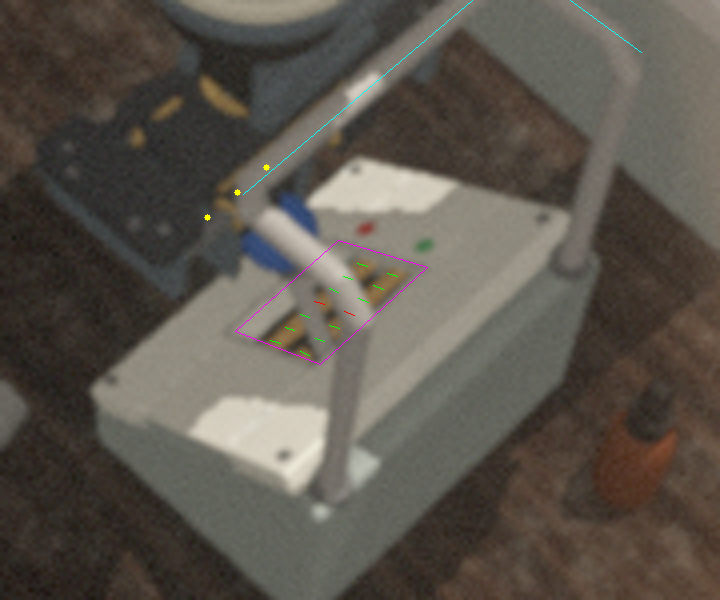

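Request:
jog_arm(
  targets=[
    [-0.34,[0,-2.5,-1.1],0],
    [-0.34,[0,-2.5,-1.1],0],
    [-0.34,[0,-2.5,-1],0],
    [-0.34,[0,-2,-0.8],0],
    [-0.34,[0,0,0],0],
  ],
)

```text
t: 10.1
ee_pos: [0.5063, 0.1276, 0.1284]
tcp_rot: [-3.138, -0.139, -0.0]
force: [-0.0, -4.3, 6.2]
finger_gap: 0.0301
```

```bash
python3 go.py
```

```text
t 10.10 tcp cons [-33.1 -17.1 128.4] f cons [-4.2  0.4  6.2] toolx ang 5.087238034917202 gap 30.1
```

Request:
jog_arm(
  targets=[
    [-0.34,[0,-1.5,-0.6],0],
    [-0.34,[0,-1.5,-0.6],0],
    [-0.34,[0,-1,-0.4],0],
    [-0.34,[0,0,0],0],
  ],
)

```text
t: 10.43
ee_pos: [0.5059, 0.1315, 0.1299]
tcp_rot: [-3.138, -0.139, -0.0]
force: [-0.6, -4.4, 6.0]
finger_gap: 0.03
```

```bash
python3 go.py; python3 ov.py i
```

```text
t 10.43 tcp cons [-29.2 -17.1 129.9] f cons [-4.4  0.9  6. ] toolx ang 5.084046281789077 gap 30.0
```

View pics/scene_ov_i.png

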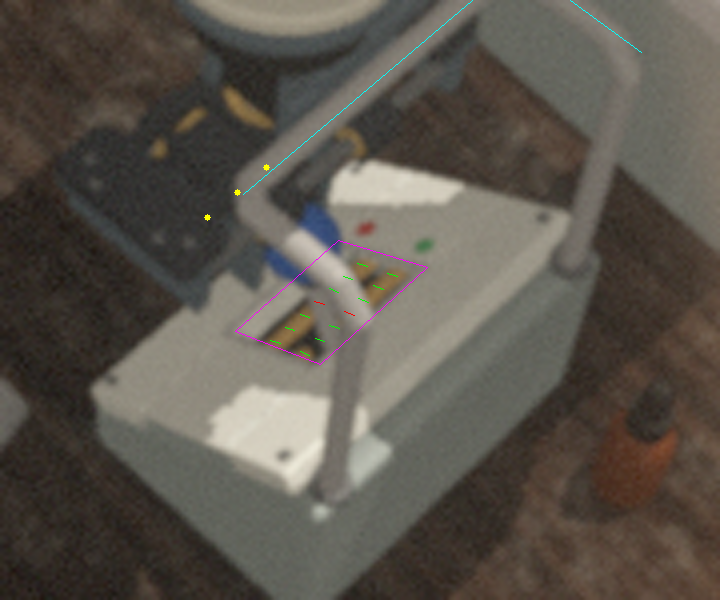

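View pics/top_ov_i.png

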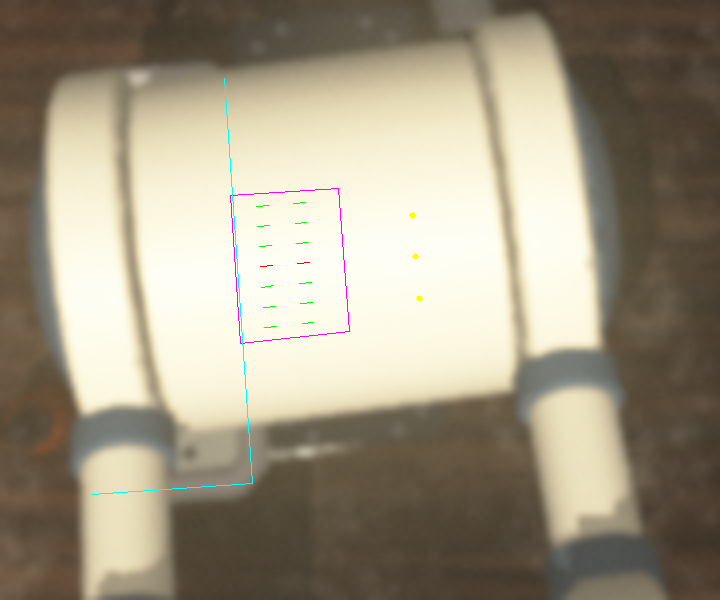

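Request:
jog_arm(
  targets=[
    [-0.34,[0,-1.2,-0.4],0],
    [-0.34,[0,-1.2,-0.4],0],
    [-0.34,[0,0,0],0],
  ],
)

```text
t: 10.78
ee_pos: [0.5057, 0.1339, 0.1306]
tcp_rot: [-3.138, -0.139, -0.0]
force: [1.1, -3.2, 5.5]
finger_gap: 0.0301
```

Request:
jog_arm(
  targets=[
    [-0.34,[0,-0.8,-0.3],0],
    [-0.34,[0,0,0],0],
  ],
)

```text
t: 10.95
ee_pos: [0.5057, 0.1346, 0.1309]
tcp_rot: [-3.138, -0.139, -0.0]
force: [1.0, -3.4, 5.7]
finger_gap: 0.0301
```

```bash
python3 go.py
```

```text
t 10.95 tcp cons [-26.1 -17.  130.9] f cons [-3.5 -0.7  5.7] toolx ang 5.079511251019171 gap 30.1
```

Request:
jog_arm(
  targets=[
    [-0.34,[-2,0,0],0],
    [-0.34,[-3,0,0],0],
    [-0.34,[-3,0,0],0],
    [-0.34,[0,0,0],0],
  ],
)

```text
t: 11.28
ee_pos: [0.4973, 0.1339, 0.1309]
tcp_rot: [-3.138, -0.139, 0.0]
force: [1.5, -3.4, 5.8]
finger_gap: 0.0301
```

```bash
python3 go.py; python3 ov.py j
```

```text
t 11.28 tcp cons [-26.1  -8.7 130.9] f cons [-3.6 -1.2  5.8] toolx ang 5.078790849647 gap 30.1
```

View pics/scene_ov_j.png

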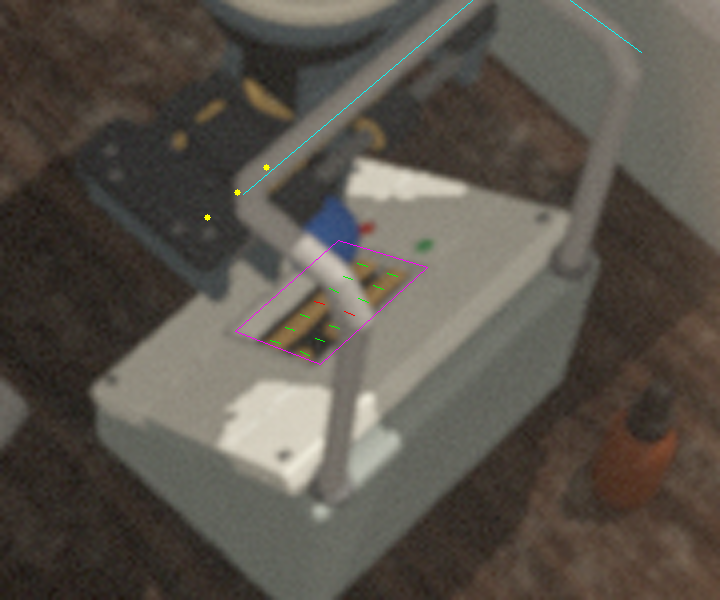

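Sliding works: the knob in the scene crop moved from (300,240) to (335,230). Continuing left.

Request:
jog_arm(
  targets=[
    [-0.34,[-4,0,0],0],
    [-0.34,[-4,0,0],0],
    [-0.34,[-4,0,0],0],
    [-0.34,[-4,0,0],0],
    [-0.34,[-4,0,0],0],
    [-0.34,[-4,0,0],0],
    [-0.34,[-4,0,0],0],
    [-0.34,[0,0,0],0],
  ],
)

```text
t: 12.05
ee_pos: [0.4687, 0.1314, 0.1309]
tcp_rot: [3.138, 0.139, -0.001]
force: [-0.3, -2.7, 5.5]
finger_gap: 0.0301
```

```bash
python3 go.py
```

```text
t 12.05 tcp cons [-26.2  20.1 130.9] f cons [-2.7  0.5  5.5] toolx ang 5.086522303954886 gap 30.1
```

Request:
jog_arm(
  targets=[
    [-0.34,[-3,0,0],0],
    [-0.34,[-3,0,0],0],
    [-0.34,[-1.5,0,0],0],
    [-0.34,[0,0,0],0],
  ],
)

```text
t: 12.38
ee_pos: [0.4617, 0.1308, 0.1309]
tcp_rot: [3.138, 0.139, -0.001]
force: [0.6, -3.2, 5.1]
finger_gap: 0.0302
```

Request:
jog_arm(
  targets=[
    [-0.34,[-1.5,0,0],0],
    [-0.34,[0,0,0],0],
  ],
)

```text
t: 12.55
ee_pos: [0.4607, 0.1307, 0.1309]
tcp_rot: [-3.138, -0.139, -0.0]
force: [2.5, -3.0, 4.3]
finger_gap: 0.0303
```

```bash
python3 go.py; python3 ov.py k
```

```text
t 12.55 tcp cons [-26.2  28.1 130.9] f cons [-3.2 -2.2  4.3] toolx ang 5.0791405239348 gap 30.3
```

View pics/scene_ov_k.png

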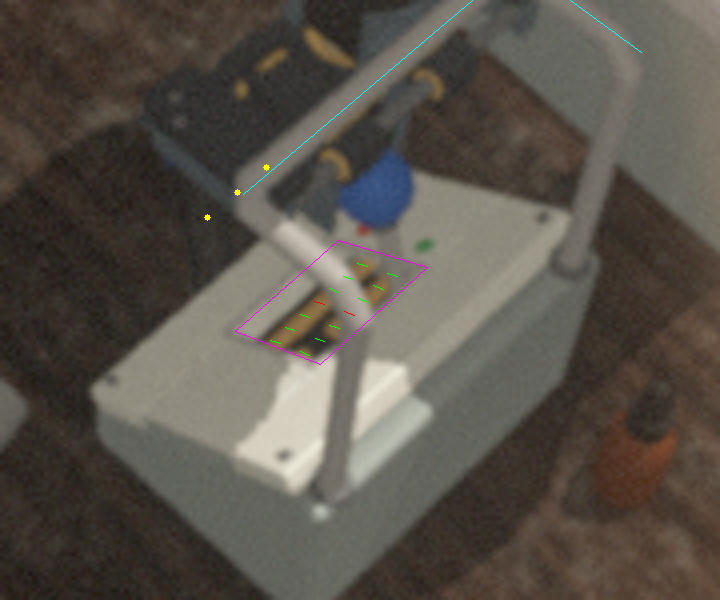

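Request:
jog_arm(
  targets=[
    [-0.34,[-1.5,0,0],0],
    [-0.34,[0,0,0],0],
  ],
)

```text
t: 12.82
ee_pos: [0.4595, 0.1306, 0.131]
tcp_rot: [-3.138, -0.139, -0.001]
force: [4.3, -2.3, 3.9]
finger_gap: 0.03
```

Request:
jog_arm(
  targets=[
    [-0.34,[-1.5,0,0],0],
    [-0.34,[0,0,0],0],
  ],
)

```text
t: 12.98
ee_pos: [0.4584, 0.1306, 0.1311]
tcp_rot: [-3.138, -0.139, -0.002]
force: [6.1, -1.7, 2.9]
finger_gap: 0.0304
```

```bash
python3 go.py; python3 ov.py l
```

```text
t 12.98 tcp cons [-26.2  30.4 131.1] f cons [-2.2 -5.9  2.9] toolx ang 5.075452631426554 gap 30.4
```

View pics/scene_raw_l.png

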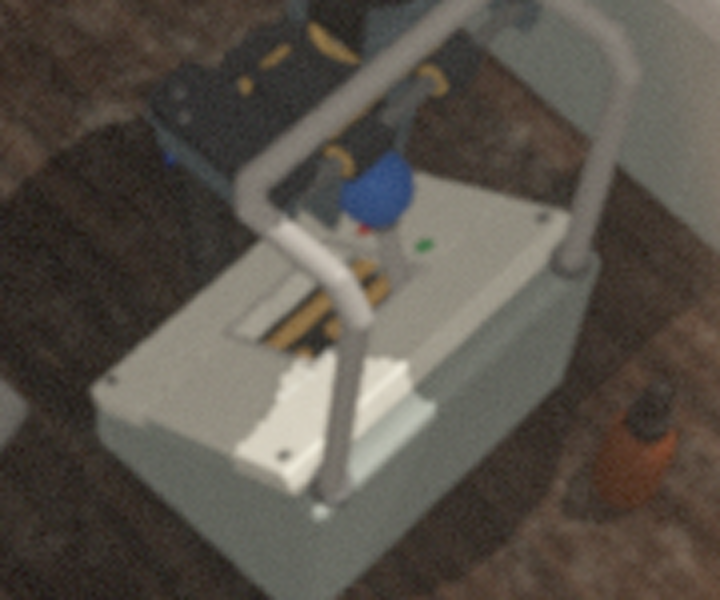

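Request:
jog_arm(
  targets=[
    [-0.34,[-2,0,0],0],
    [-0.34,[-1.5,0,0],0],
    [-0.34,[0,0,0],0],
  ],
)

```text
t: 13.33
ee_pos: [0.4559, 0.1304, 0.1314]
tcp_rot: [-3.138, -0.139, -0.005]
force: [9.8, -1.9, 1.6]
finger_gap: 0.03
```

```bash
python3 go.py; python3 ov.py m
python3 - <<'E'
import cv2
a=cv2.imread('pics/scene_raw_l.png').astype(int);b=cv2.imread('pics/scene_raw_m.png').astype(int)
for i in (a,b):
    m=(i[...,0]>i[...,2]+50)&(i[...,0]>i[...,1]+30); import numpy as np
    ys,xs=np.nonzero(m); k=ys<240; k&=(xs>300); print(xs[k].max(),ys[k].mean(),xs[k].mean(),k.sum())
E
```

```text
t 13.33 tcp cons [-26.2  32.9 131.4] f cons [-2.7 -9.6  1.6] toolx ang 5.068200346276826 gap 30.0
409 191.87788558046168 379.26062228169957 2989
409 191.60322156476002 379.0207100591716 3042
```

Knob pixel position is unchanged while the side force rose to 10 N, so it is at the stop. I'll open the jaws and back straight out.

Request:
jog_arm(
  targets=[
    [0.2,[2,0,0],0],
    [0.2,[2,0,0],0],
    [0.2,[0,0,0],0],
    [0.2,[0,0,0],0],
    [0.2,[0,6,0],0],
    [0.2,[0,15,0],0],
    [0.2,[0,20,0],0],
    [0.2,[0,20,0],0],
  ],
)

```text
t: 14.1
ee_pos: [0.4631, 0.069, 0.1308]
tcp_rot: [-3.138, -0.141, 0.001]
force: [0.8, 0.4, 0.0]
finger_gap: 0.0546
```

```bash
python3 go.py; python3 ov.py n
```

```text
t 14.10 tcp cons [-87.9  30.9 130.8] f cons [ 0.3 -0.8  0. ] toolx ang 5.141719030721336 gap 54.6
```

View pics/scene_raw_n.png

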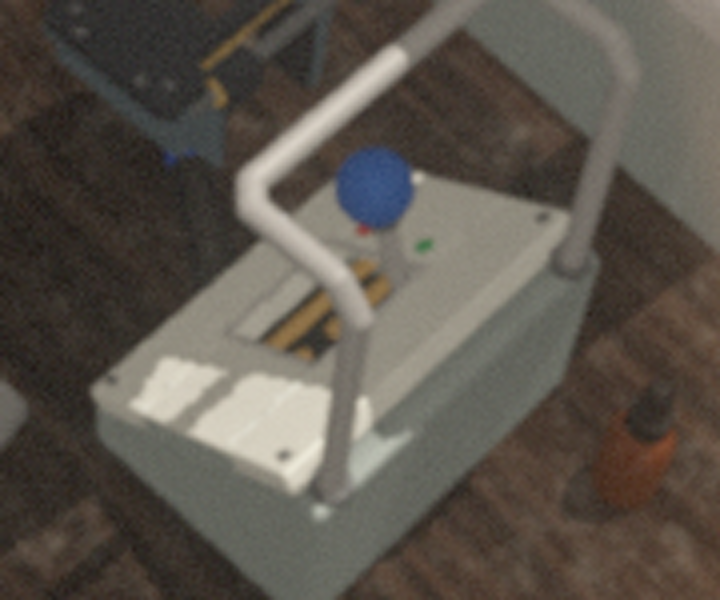

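Request:
jog_arm(
  targets=[
    [0.2,[0,25,0],0],
    [0.2,[0,30,-10],0],
    [0.2,[0,30,-20],0],
    [0.2,[0,30,-20],0],
    [0.2,[0,30,-10],0],
    [0.2,[0,25,0],0],
    [0.2,[0,10,0],0],
    [0.2,[0,0,0],0],
  ],
)

```text
t: 14.87
ee_pos: [0.4795, -0.1111, 0.1908]
tcp_rot: [3.139, 0.136, -0.0]
force: [0.1, 0.3, 0.1]
finger_gap: 0.0547
```

Run:
```python
from model import *
from scipy.optimize import least_squares
obs=[]
for c in ['scene','top']:
    d=snap(c,c+'_end.png'); f=d['frame'].astype(int)
    p0=proj(d,knob(.028,.235))[0]; yy,xx=np.mgrid[0:480,0:640]
    m=(f[...,2]>f[...,0]+45)&(f[...,2]>f[...,1]+25)&(np.hypot(xx-p0[0],yy-p0[1])<22)
    (cx,cy),rad=cv2.minEnclosingCircle(np.argwhere(m)[:,::-1].astype(np.float32)); print(c,'pred',p0,'obs',(cx,cy),rad,m.sum())
    obs.append((d,np.array([cx,cy])))
    for n in ['knob_center','tape_tube','torch','dropper_bottle']:
        for x in r.mark_of(n,c)[:1]: q=w(d,x['position']); print(n,x['conf'],np.round(q,4),np.round(Rc.T@(q-O)*1e3,1))
    y0,x0=(180,280) if c=='scene' else (220,250)
    cv2.imwrite('pics/%send.png'%c,cv2.resize(d['frame'][y0:y0+150,x0:x0+180,::-1],None,fx=4,fy=4,interpolation=cv2.INTER_CUBIC))
for k in range(2):
    g=least_squares(lambda q:proj(obs[k][0],knob(*q))[0]-obs[k][1],[.02,.2],x_scale=[.01,.1]); print(g.x,g.cost)
```

```text
scene pred [374.71401757 225.8359573 ] obs (373.2826232910156, 226.28260803222656) 8.885048866271973 238
knob_center 0.83 [0.46   0.1554 0.1576] [ -1.6  26.7 157.6]
tape_tube 0.63 [ 0.6553  0.0787 -0.0038] [ -94.3 -161.4   -3.8]
torch 0.9 [ 0.4686  0.0479 -0.003 ] [-109.4   27.2   -3. ]
dropper_bottle 0.6 [ 0.4061  0.2912 -0.0005] [138.3  69.1  -0.5]
top pred [322.35946728 301.75989627] obs (322.6870422363281, 301.053955078125) 8.379592895507812 215
knob_center 0.74 [0.4605 0.1577 0.1549] [  0.6  26.  154.9]
tape_tube 0.8 [0.6621 0.0758 0.0046] [ -97.8 -168.     4.6]
torch 0.95 [ 0.4675  0.0516 -0.0037] [-105.6   28.    -3.7]
dropper_bottle 0.76 [ 0.3986  0.295  -0.0042] [142.7  76.3  -4.2]
[0.0257659  0.22583654] 1.0097419586828951e-26
[0.02676871 0.23040987] 8.077935669463161e-27
```

View pics/topend.png

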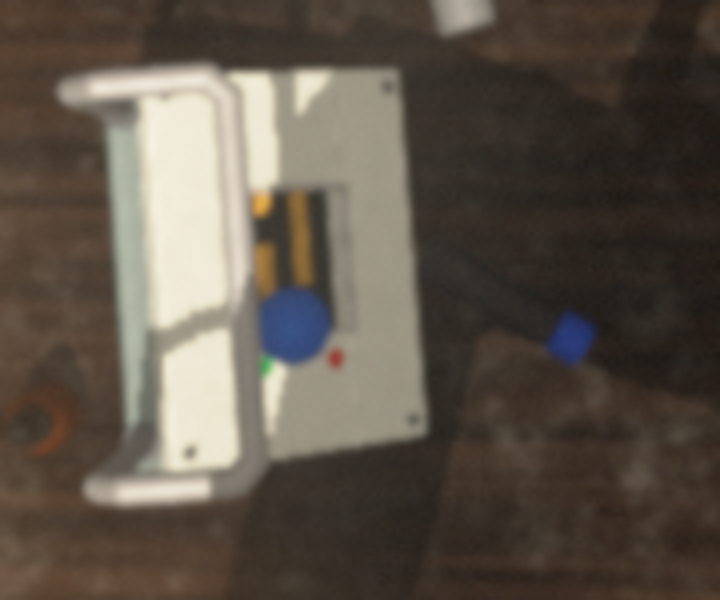

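View pics/scene_end.png

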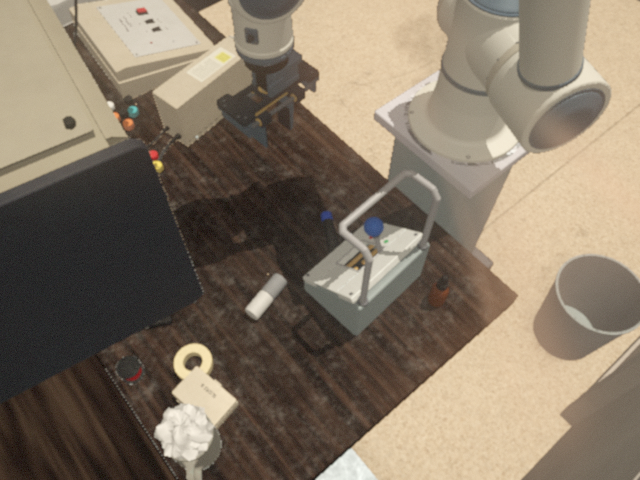

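```bash
cp pics/sceneend.png pics/scene_raw_end.png
python3 - <<'E'
import cv2,numpy as np
T=cv2.imread('pics/scene_raw_m.png')[150:232,372:425]
for k in 'jlmn': pass
for k in ['l','m','n','end']:
    I=cv2.imread(f'pics/scene_raw_{k}.png'); i=I.astype(int)
    m=(i[...,0]>i[...,2]+45)&(i[...,0]>i[...,1]+25); m[:,:372]=0; m[240:]=0
    ys,xs=np.nonzero(m); print(k,np.percentile(xs,98),ys.max(),[xs[ys==y].max() for y in (175,185,195,205)])
E
```

```text
l 408.0 224 [np.int64(409), np.int64(409), np.int64(409), np.int64(405)]
m 408.0 223 [np.int64(408), np.int64(410), np.int64(409), np.int64(404)]
n 407.0 224 [np.int64(407), np.int64(409), np.int64(409), np.int64(405)]
end 407.0 222 [np.int64(408), np.int64(409), np.int64(409), np.int64(404)]
```

```bash
python3 -c "
from station import r
print(r.job_done(), r.sense()['t'])"
```

```text
the job is handed in; nothing more can be done
the job is handed in; nothing more can be done
```

The lever is in the far row, fully left against the end stop by the green dot, and the gripper has let go and backed clear. The job is handed in, at about 16 s of the 51 s allowed.

**How it was done:** These moves cannot tilt the tool. I held the gripper low so its body passed under the guard bar, and pushed the knob with the fingers about 30 mm apart. The cameras showed the gaps at about v = +17 mm in the near bar and -18 mm in the far bar. The lever passed both at the first try, with only about 4–8 N at the wrist.

**Last checks:**
- **At the stop:** the side force rose to about 10 N while the knob stayed still in the pictures. After release it stayed put to within about 0.5 mm.
- **Position by camera:** the two views give a sideways place of 25.8 and 26.8 mm, where the stop is at 28 mm. That 1–2 mm difference is within the 2 mm calibration error, and I relied on the force check instead. The lever angle reads 0.226 and 0.230 rad, inside the far row; the arm's own position suggested about 0.24.
- **Other things:** the bottle, tube and torch read as unmoved within the networks' error of about 4 mm, and the arm was touching nothing at hand-in.

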